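# Turn the work disc onto its key and press it home

## Robot

A 6-joint arm with a two-finger parallel gripper is mounted at the origin on the work surface. World frame = base frame: x ahead of the robot, y to its left, z up, the work surface at z = 0. Lengths are in m, angles in rad, forces in N, time in s.
With the tool pointing down it reaches from about 0.275 to 0.775 m from the base axis. Payload 14.6 kg.
Tool frame: the origin (TCP) lies at the very end of the fingers, on their centre line; the grasp point (between the pads) lies 19 mm behind it; x points along the fingers, y is the direction in which the jaws open and shut, and the axes are right-handed (so a half turn about x gives the same grasp; the last joint's range is limited). The gripper opens to 85 mm and grips with 20 to 120 N. Pads are 22 mm wide; open, the fingers measure 114 mm over their backs; the gripper's body (76 mm by 85 mm) begins 54 mm behind the grasp point. The pads swing forward as they close: fully open they stand 13 mm farther back than shut.
Start: joints at [0.991, 0.263, -0.048, 1.259, 0, 1.415], TCP at [0.216, 0.478, 0.231] pointing down, gripper open.
Joint ranges: [-2.65, 2.65], [-0.89, 1.7], [-1.18, 1.37], [-2.13, 2.11], [-1.35, 1.29], [-3.14, 3.14]. Speed limits (rad/s): [1.89, 1.89, 2.57, 2.79, 3.14, 3.14].

## Interface

Orientations are given as a unit quaternion [w, x, y, z].
In Python, from plant import robot, viewer gives the robot as it stands.
- The arm moves only by the tool move_arm, never from a script. Its arguments are lists of equal length, an entry for each row: "offset": the shift along the world's x, y, z scaled (see below), a list of three; "turn": the turn, a rotation vector about the world's x, y, z scaled (see below), a list of three. A call has 1 to 10 rows; each row is the pose to reach, as a shift and turn from the pose commanded when the call began, turning the shorter way round; what a row does not reach only later rows make up. The controller multiplies each number of a shift by 0.5 m and each number of a turn by 360 degrees. A row lasts 1/12 s, in which the tool goes at most 41.7 mm and 7.16 degrees, less where a joint would pass 70% of its speed; a pose out of reach is approached as far as the arm can. A call with a number of a shift or a turn outside -1 to 1 is refused whole. A call with a gripper value outside its range is refused whole. "grip" is the opening, from 0 (shut) to 1 (fully open), set as the call begins (left out, the last holds). The fingers move at their own pace and stop on an object; "newtons" is the grip in N (left out, the last holds). Time passes only in rows, so rows that repeat a pose let the fingers close. It gives the time, the measured TCP pose, the force and the opening at its end, in the units of the state.
- robot.observe(): the state, without advancing time (a new reading comes with each control period).
- viewer.get_image(name): name is "scene" or "top" or "wrist"; returns the picture (384x512x3 uint8, blue, green, red); there is no depth.
- viewer.camera_info(name): a dict with "intrinsics" (3x3 intrinsics, pixels), "rvec" (rotation vector, rad) and "tvec" (3), from world to camera coordinates, as OpenCV has them. Camera axes: x right, y down, z forward; pixel columns grow to the right and rows downward; lengths in m; the calibration is good to about 2 mm. A picture is of the moment at which its call begins: read the wrist's pose just before it. camera_info takes no time and is no camera call; for the wrist camera it gives the pose at the moment of the call.
- robot.close_job(): hands the job in, once; it reports no verdict.
The state is a dict: "t": time; "joints": joint angles; "qd": joint speeds; "joint_torque": joint torques, N m; "position": TCP position; "tool_rot": TCP orientation; "contact_force": force on the tool from outside, world axes, zero at the start; "ft_torque": the same for the moment, N m; "gripper_width": finger opening in m.
Only numpy, scipy, OpenCV 4.12 (cv2) and the standard library are available. Lean on these libraries where they do the work, as an engineer would, in place of code of your own. Each camera call takes 0.05 s, during which the arm holds its last target.

## Task

The round wooden work disc of the white turntable was put back out of line, so it is riding up on the steel key near the turntable's rim. Without picking it up, turn the disc with a fingertip until the notch in its edge stands over the key, then press it down in the middle until it sits fully home on the turntable with the key in the notch, and take your hand away. Leave the other things on the cart where they are.

Things in the scene. Friction and masses are not known exactly. Their poses are not given: they have to be found in the camera images.
- turntable: White plastic modelling turntable standing on the cart tray: foot 160 mm across, short grey column, flat round head 200 mm across whose top is 52 mm above the tray. Its brake is on and it stands firmly: the head does not turn or shift. Origin: on the turning axis, on the tray; z up along the axis, x towards the key.
- key (a point): Top of the steel key, a radial bar with a rounded top fixed on the head of the turntable: 14 mm wide, 29 mm long (from 66 to 95 mm from the axis, so its outer 15 mm show beyond the disc's edge), 12 mm high. This point lies on its crest, 80 mm from the axis, 64 mm above the tray.
- notch (a point): The notch in the edge of the work disc: a gap with radial sides, open at the edge, 16 mm deep, 18 mm wide at its bottom, 22 mm at the edge. This point lies midway between its sides, 80 mm from the axis, at the height of the disc's upper face, and moves with the disc. Seated, it lies over the point key within about 3 mm; the rounded key draws it in from about 5 mm off.
- disc_middle (a point): Middle of the top of the white round boss (44 mm across, 8 mm high) in the centre of the work disc, on the turning axis; the place to press. The disc is brown wood, 160 mm across, 10 mm thick. Riding on the key, this point is 82 mm above the tray and the disc's upper face 74 mm; fully home they are at 70 and 62 mm. The disc always stays level.
- strip1 (a point): One of three black rubber strips fixed on the disc's upper face, 34 mm long in the radial direction (from 28 to 62 mm from the axis), 10 mm wide, 8 mm high; a fingertip can push against its long side. This point lies in the middle of its top, 45 mm from the axis. Seen from above it is 60 degrees counter-clockwise of the notch.
- strip2 (a point): The second rubber strip, like strip1, opposite the notch (180 degrees from it).
- strip3 (a point): The third rubber strip, like strip1, 60 degrees clockwise of the notch seen from above.
- disc_seat (a joint): How far the work disc has gone down, in m: 0 riding on the key, 0.012 fully home, negative if lifted. The snug hub holds the disc at its height by friction, so it does not drop by itself; with the notch over the key it takes a push of about 4 to 8 N to go down. Off the notch the key holds it up: a hard push there sinks it a few mm, but let go it stays less than 4 mm down.
- work_disc (a joint): Angle of the disc on the turntable in rad, counter-clockwise from above; the notch is over the key at 0 and at 6.283. It turns either way by any amount against about 0.06 N m of friction, and stays where it is left.
- glass_pot: Bystander: clear glass pot with a white twist cap, 68 mm across, 85 mm high, loose, to the left, nearer the robot than the turntable. Origin: centre of its underside.
- ship_hull: Bystander: beige plastic model ship hull, 220 mm long (along its x), 60 mm wide, 54 mm high, loose, to the right of the turntable. Origin: middle of its underside.
- file_a: Bystander: hand file with a pale wooden handle, 155 mm long, 13 mm high, loose, between the robot and the turntable. Origin: under its middle, x along it.
- file_b: Bystander: hand file with a black handle, 155 mm long, 13 mm high, loose, on the robot's right. Origin: under its middle, x along it.
- sanding_block: Bystander: cork sanding block, 85 x 46 x 28 mm, loose, beyond the turntable. Origin: centre of its underside.
- brush: Bystander: flat brush, 170 mm long, loose, beyond the turntable. Origin: on its underside, x along it.
- file_case: Bystander: aluminium file set case, 90 x 190 x 22 mm, fixed, to the left of the turntable, its hinged lid standing open (up to 110 mm high) at its left side. Origin: centre of its underside.
- case_lid (a joint): Bystander: angle of the case's lid in rad: 0 open as it stands, -1.9 shut.

How it is judged:
At the end, for the whole second after the job is handed in: The disc has gone down at least 10 of its 12 mm, with the middle of the notch within 5 mm of the middle of the key, at rest; none of the loose things has moved more than 25 mm and the case's lid is still open (value of joint disc_seat above 0.01 m and horizontal distance between notch and key below 0.005 m and velocity of joint work_disc between -0.05 and 0.05 rad/s and not (distance of glass_pot from where it was at the start of the episode above 0.025 m) and not (distance of ship_hull from where it was at the start of the episode above 0.025 m) and not (distance of file_a from where it was at the start of the episode above 0.025 m) and not (distance of file_b from where it was at the start of the episode above 0.025 m) and not (distance of sanding_block from where it was at the start of the episode above 0.025 m) and not (distance of brush from where it was at the start of the episode above 0.025 m) and not (value of joint case_lid below -0.3 rad)); the robot touches nothing.
It fails at once if the disc is lifted more than 4 mm above the key's top (value of joint disc_seat below -0.004 m).
It fails at once if a bystander is moved more than 25 mm, or the case's lid is swung more than 0.3 rad (distance of any of glass_pot, ship_hull, file_a, file_b, sanding_block, brush from where it was at the start of the episode above 0.025 m or value of joint case_lid below -0.3 rad).
It also fails if it takes over 48 s, if anything falls off the work surface, if the arm or the gripper's body presses on something with over 40 N, if the wrist force passes 120 N, or if a joint passes its speed limit or range.

## Working session

There is one attempt and no reset: what is moved stays moved. The work goes in short steps, Python scripts to look and compute and a tool call to move; the robot and the scene stay as the last step left them, time stands still between calls to the robot, and variables do not carry over. Pictures are saved under pics/ and viewed, and the job is handed in when it is done.

Besides the shell and the picture viewer there is one more tool, called after "Emit:" by a JSON object that holds its "method" and its "body", one argument or row to a line. move_arm: Moves the arm, as the interface text tells. Shifts and turns lie within -1 to 1; 1 stands for 0.5 m of shift or 360 degrees of turn. Its arguments: {"type":"object","properties":{"offset":{"type":"array","items":{"type":"array","items":{"type":"number","minimum":-1,"maximum":1}}},"turn":{"type":"array","items":{"type":"array","items":{"type":"number","minimum":-1,"maximum":1}}},"grip":{"type":"number"},"newtons":{"type":"number"}},"required":["offset","turn"]}

```bash
mkdir -p pics; ls
python3 - <<'E'
from plant import robot, viewer
import cv2
s=robot.observe(); print(s)
for n in ["scene","top","wrist"]:
    im=viewer.get_image(n); cv2.imwrite(f"pics/{n}0.png",im)
    print(n,viewer.camera_info(n))
E
```

```text
pics
{'t': 0.0, 'joints': array([ 9.90723978e-01,  2.63532960e-01, -4.89344133e-02,  1.25937007e+00,
       -8.42440421e-06,  1.41549076e+00]), 'qd': array([0.00132112, 0.00062421, 0.00073143, 0.0002005 , 0.00078695,
       0.00085185]), 'joint_torque': array([ 8.27192038e-03, -6.37621093e+01,  3.84558356e+01,  1.37160197e-02,
        1.57334516e-04,  1.48800370e-05]), 'position': array([0.21622172, 0.47812051, 0.23082081]), 'tool_rot': array([ 0.69108938,  0.1487067 ,  0.69134845, -0.14939581]), 'contact_force': array([ 0.47867649, -0.28839053, -0.53426469]), 'ft_torque': array([ 0.02711026, -0.01431228,  0.0921497 ]), 'gripper_width': 0.08539310980690971}
scene {'intrinsics': array([[446.68949353,   0.        , 259.36146737],
       [  0.        , 446.68949353, 190.30416174],
       [  0.        ,   0.        ,   1.        ]]), 'rvec': array([ 0.93039058,  2.66233128, -0.84334567]), 'tvec': array([ 0.45752069, -0.25773496,  1.18641489])}
top {'intrinsics': array([[410.01902159,   0.        , 254.6240442 ],
       [  0.        , 410.01902159, 194.02830515],
       [  0.        ,   0.        ,   1.        ]]), 'rvec': array([ 2.18439442, -2.1239217 ,  0.12736957]), 'tvec': array([-0.01543728,  0.57869647,  0.84626148])}
wrist {'intrinsics': array([[286.83657192,   0.        , 256.56480944],
       [  0.        , 286.83657192, 192.33637359],
       [  0.        ,   0.        ,   1.        ]]), 'rvec': array([-2.4483302 , -1.57912388, -0.20771672]), 'tvec': array([-0.52389141, -0.03363284,  0.37742775])}
```

View pics/top0.png

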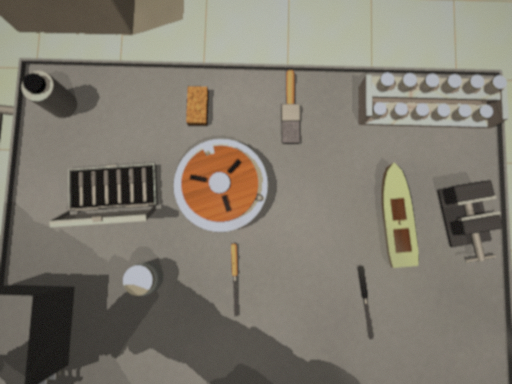

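View pics/scene0.png

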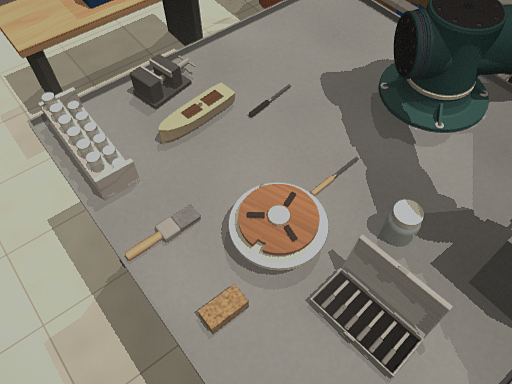

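View pics/wrist0.png

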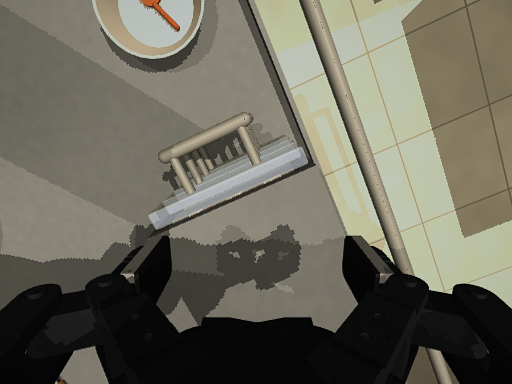

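Run:
```python
import cv2
a=cv2.imread("pics/top0.png")[130:240,165:280]; b=cv2.imread("pics/scene0.png")[170:280,220:335]
cv2.imwrite("pics/z0.png",cv2.hconcat([cv2.resize(a,(400,383),interpolation=cv2.INTER_CUBIC),cv2.resize(b,(400,383),interpolation=cv2.INTER_CUBIC)]))
```

```text
(no output)
```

View pics/z0.png

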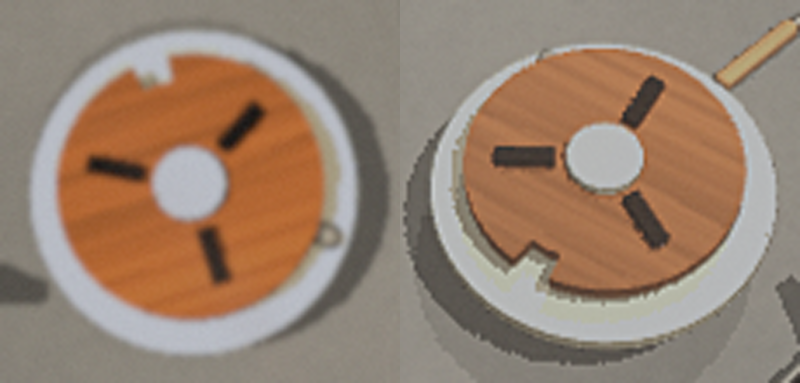

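```bash
cat > h.py <<'E'
import numpy as np, cv2
from plant import robot, viewer
def ray(n,uv,z,ci=None):
    ci=ci or viewer.camera_info(n)
    R=cv2.Rodrigues(ci["rvec"])[0]; C=-R.T@ci["tvec"].ravel()
    p=cv2.undistortPoints(np.array([[uv]],float),ci["intrinsics"],None)[0,0]
    d=R.T@np.array([p[0],p[1],1]); return C+d*(z-C[2])/d[2]
def proj(n,P):
    ci=viewer.camera_info(n)
    return cv2.projectPoints(np.array([P],float),ci["rvec"],ci["tvec"],ci["intrinsics"],None)[0].ravel()
def discs(n,im,zs=0.012-0.012,box=None):
    # boss+strip centres; zs = how far down
    x0,y0,x1,y1=box; hsv=cv2.cvtColor(im,cv2.COLOR_BGR2HSV); sub=hsv[y0:y1,x0:x1]
    wood=((sub[...,1]>110)).astype(np.uint8)
    c=max(cv2.findContours(wood,cv2.RETR_EXTERNAL,cv2.CHAIN_APPROX_NONE)[0],key=cv2.contourArea)
    hull=np.zeros_like(wood); cv2.drawContours(hull,[cv2.convexHull(c)],-1,1,-1); er=cv2.erode(hull,np.ones((9,9)))
    out={}
    for nm,m,z in(("boss",(sub[...,2]>150)&(sub[...,1]<70),.082),("strip",sub[...,2]<90,.080)):
        k,l,st,ce=cv2.connectedComponentsWithStats(((m)&(er>0)).astype(np.uint8))
        out[nm]=[(st[i,4],ce[i]+[x0,y0],ray(n,ce[i]+[x0,y0],z-zs)) for i in range(1,k) if st[i,4]>15]
    e=cv2.fitEllipse(cv2.convexHull(c)); out["wood"]=(e, ray(n,np.array(e[0])+[x0,y0],.074-zs))
    return out
E
python3 - <<'E'
from h import *
np.set_printoptions(precision=4,suppress=True)
for n,box,k in (("top",(165,130,280,240),(259.3,197.8)),("scene",(220,170,335,280),None)):
    im=cv2.imread(f"pics/{n}0.png"); o=discs(n,im,0,box)
    print(n); [print(q,v) for q in o for v in ([o[q]] if q=="wood" else o[q])]
    c=o["boss"][0][2]
    for a,u,p in o["strip"]:
        d=p-c; print("strip r",np.hypot(*d[:2]),np.degrees(np.arctan2(d[1],d[0])))
    if k: d=ray(n,k,.064)-c; print("key",np.hypot(*d[:2]),np.degrees(np.arctan2(d[1],d[0])))
    # notch from image
E
```

```text
top
boss (np.int32(354), array([218.8559, 182.161 ]), array([0.5956, 0.0743, 0.082 ]))
strip (np.int32(73), array([233.8493, 166.1507]), array([0.6301, 0.0449, 0.08  ]))
strip (np.int32(64), array([198.0312, 177.9375]), array([0.6035, 0.1177, 0.08  ]))
strip (np.int32(60), array([226.1   , 202.6833]), array([0.554 , 0.0581, 0.08  ]))
wood (((54.76081466674805, 53.140323638916016), (75.17107391357422, 76.6779556274414), 78.2960433959961), array([0.5948, 0.0731, 0.074 ]))
strip r 0.04534755892073369 -40.42946774710185
strip r 0.04404345871126887 79.67828060889124
strip r 0.044633691404608336 -158.67337807064112
key 0.08818630469336375 -108.39075563645683
scene
boss (np.int32(331), array([278.5045, 214.2477]), array([0.5961, 0.0747, 0.082 ]))
strip (np.int32(82), array([289.3659, 198.8415]), array([0.5548, 0.0595, 0.08  ]))
strip (np.int32(102), array([255. , 214.5]), array([0.6316, 0.0456, 0.08  ]))
strip (np.int32(98), array([289.8776, 232.7449]), array([0.605 , 0.1192, 0.08  ]))
wood (((58.24757766723633, 48.64533615112305), (70.08984375, 80.79167175292969), 96.77555084228516), array([0.5996, 0.0785, 0.074 ]))
strip r 0.043996553034174955 -159.6811362215284
strip r 0.04594957947276455 -39.38705792732693
strip r 0.04531768287201467 78.74099619898394
```

Run:
```python
from h import *
from scipy.spatial.transform import Rotation as R
np.set_printoptions(precision=4,suppress=True)
q=robot.observe()["tool_rot"]; M=R.from_quat(np.r_[q[1:],q[0]]).as_matrix(); print(M, np.degrees(np.arctan2(M[1,1],M[0,1])))
ci=viewer.camera_info("wrist"); W=cv2.Rodrigues(ci["rvec"])[0]; print("cam pos in tool",M.T@(-W.T@ci["tvec"].ravel()-robot.observe()["position"]),"\ncam axes in tool\n",M.T@W.T)
c=np.array([.596,.0745,.0]); 
for a in(-104,-108,-112):
  for r in (.08,.095):
    P=c+[r*np.cos(np.radians(a)),r*np.sin(np.radians(a)),.064]; print(a,r,proj("top",P),proj("scene",P))
```

```text
[[-0.0004  0.4121  0.9111]
 [-0.0007  0.9111 -0.4121]
 [-1.     -0.0008 -0.0001]] 65.66259199418475
cam pos in tool [-0.1419 -0.0008 -0.0652] 
cam axes in tool
 [[-0.0002 -0.2596  0.9657]
 [ 1.     -0.0005  0.0001]
 [ 0.0004  0.9657  0.2596]]
-104 0.08 [256.4221 193.4868] [261.3755 189.064 ]
-104 0.095 [263.3623 195.4082] [258.3944 183.7567]
-108 0.08 [255.6113 196.0237] [263.8489 188.2248]
-108 0.095 [262.405 198.425] [261.3108 182.7769]
-112 0.08 [254.6228 198.502 ] [266.3827 187.5302]
-112 0.095 [261.236  201.3729] [264.2965 181.9663]
```

Emit:
{"method": "move_arm", "body": {
  "offset": [
    [0.364,-0.3515,0],
    [0.364,-0.3515,0],
    [0.364,-0.3515,0],
    [0.364,-0.3515,0],
    [0.364,-0.3515,0],
    [0.364,-0.3515,0],
    [0.364,-0.3515,0],
    [0.364,-0.3515,0],
    [0.364,-0.3515,0],
    [0.364,-0.3515,0]
  ],
  "turn": [
    [0,0,0.1435],
    [0,0,0.1435],
    [0,0,0.1435],
    [0,0,0.1435],
    [0,0,0.1435],
    [0,0,0.1435],
    [0,0,0.1435],
    [0,0,0.1435],
    [0,0,0.1435],
    [0,0,0.1435]
  ],
  "grip": 0,
  "newtons": 20
}}

```text
t: 0.98
position: [0.3982, 0.3025, 0.2311]
tool_rot: [0.687, -0.165, 0.688, 0.165]
contact_force: [-0.4, 0.0, 0.6]
gripper_width: 0.0
```

Emit:
{"method": "move_arm", "body": {
  "offset": [
    [0.364,-0.3515,0],
    [0.364,-0.3515,0],
    [0.364,-0.3515,0],
    [0.364,-0.3515,0],
    [0.364,-0.3515,0],
    [0.364,-0.3515,0],
    [0.364,-0.3515,0],
    [0.364,-0.3515,0],
    [0.364,-0.3515,0],
    [0.364,-0.3515,0]
  ],
  "turn": [
    [0,0,0.1435],
    [0,0,0.1435],
    [0,0,0.1435],
    [0,0,0.1435],
    [0,0,0.1435],
    [0,0,0.1435],
    [0,0,0.1435],
    [0,0,0.1435],
    [0,0,0.1435],
    [0,0,0.1435]
  ]
}}

```text
t: 1.82
position: [0.5799, 0.1279, 0.2312]
tool_rot: [0.547, -0.448, 0.547, 0.449]
contact_force: [0.7, -1.0, 0.7]
gripper_width: 0.0
```

Run:
```python
from h import *
s=robot.observe();print(s["t"],s["position"],s["joints"],s["tool_rot"],s["contact_force"])
im=viewer.get_image("wrist");cv2.imwrite("pics/w1.png",im)
import json;ci=viewer.camera_info("wrist");print({k:np.array(v).tolist() for k,v in ci.items()})
```

```text
1.8167 [0.57990899 0.12785214 0.23115397] [ 7.97515471e-02  3.83799472e-01  1.32451381e-01  1.31987696e+00
  1.61614438e-04 -1.29457733e+00] [ 0.54653552 -0.44841812  0.54671922  0.44868498] [ 0.71277615 -0.97554738  0.71016333]
{'intrinsics': [[286.8365719245918, 0.0, 256.56480944071086], [0.0, 286.8365719245918, 192.33637359361455], [0.0, 0.0, 1.0]], 'rvec': [-0.30277224263850216, -3.0750797301414416, -0.4083061492700207], 'tvec': [0.5437293023559822, -0.26342341357057614, 0.31605019424045544]}
```

View pics/w1.png

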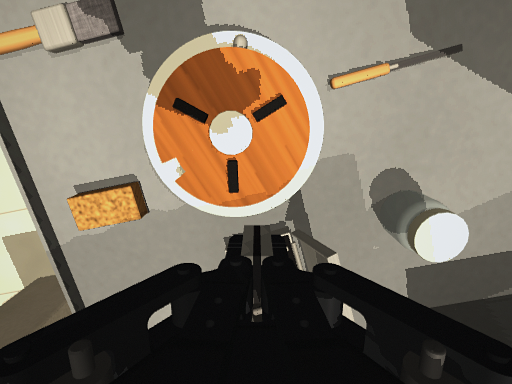

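Run:
```python
from h import *
im=cv2.imread("pics/w1.png")
cv2.imwrite("pics/w1z.png",cv2.hconcat([cv2.resize(im[25:60,215:265],(500,350),interpolation=cv2.INTER_CUBIC),cv2.resize(im[105:160,205:255],(300,350),interpolation=cv2.INTER_CUBIC)]))
c=np.array([.596,.0745,0])
def pa(n,uv,z,c=c):
    p=ray(n,uv,z);d=p-c;print(n,uv,p.round(4),"r",np.hypot(*d[:2]).round(4),"ang",np.degrees(np.arctan2(d[1],d[0])).round(2))
cw=ray("wrist",(231,133),.082);pa("wrist",(231,133),.082)
pa("wrist",(240.5,41),.064,cw);pa("wrist",(233,176),.08,cw);pa("wrist",(190,110.5),.08,cw);pa("wrist",(269.5,107.5),.08,cw);pa("wrist",(171,168),.074,cw)
```

```text
wrist (231, 133) [0.5953 0.0747 0.082 ] r 0.0008 ang 161.31
wrist (240.5, 41) [ 0.5687 -0.0088  0.064 ] r 0.0877 ang -107.64
wrist (233, 176) [0.603  0.1182 0.08  ] r 0.0441 ang 79.92
wrist (190, 110.5) [0.6303 0.0458 0.08  ] r 0.0454 ang -39.61
wrist (269.5, 107.5) [0.5531 0.0582 0.08  ] r 0.0453 ang -158.63
wrist (171, 168) [0.6661 0.0981 0.074 ] r 0.0746 ang 18.28
```

View pics/w1z.png

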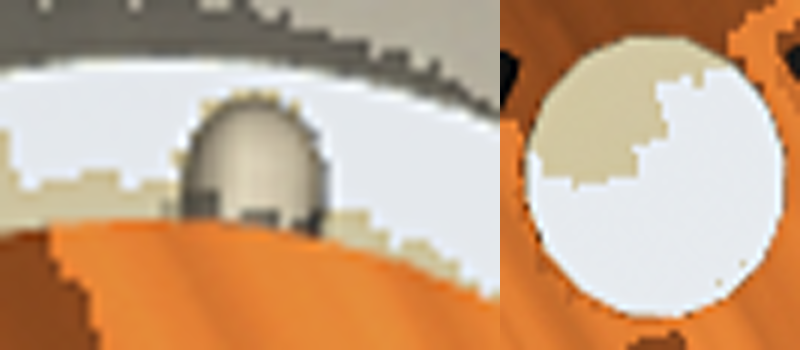

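Emit:
{"method": "move_arm", "body": {
  "offset": [
    [0,0,-0.06],
    [0,0,-0.12],
    [0,0,-0.18],
    [0,0,-0.22],
    [0,0,-0.26],
    [0,0,-0.28],
    [0,0,-0.295],
    [0,0,-0.306],
    [0,0,-0.306],
    [0,0,-0.306]
  ],
  "turn": [
    [0,0,0],
    [0,0,0],
    [0,0,0],
    [0,0,0],
    [0,0,0],
    [0,0,0],
    [0,0,0],
    [0,0,0],
    [0,0,0],
    [0,0,0]
  ]
}}

```text
t: 2.7
position: [0.5807, 0.1271, 0.079]
tool_rot: [0.546, -0.45, 0.546, 0.449]
contact_force: [0.3, 0.0, 0.2]
gripper_width: -0.0003
```

Run:
```python
from h import *
s=robot.observe();print(s["t"],s["position"],s["contact_force"])
for n in("top","scene","wrist"): cv2.imwrite(f"pics/{n}2.png",viewer.get_image(n))
a=cv2.imread("pics/scene2.png")[150:290,200:350]
cv2.imwrite("pics/z2.png",cv2.resize(a,(750,700))[:600]);
# orbit plan
p=s["position"]-[.596,.0745,0];R0=np.hypot(*p[:2]);A=np.arctan2(p[1],p[0]);print(R0,np.degrees(A))
```

```text
2.7 [0.58069554 0.12705207 0.07896915] [0.28730878 0.04290883 0.19195327]
0.054735237656361145 106.23686451371722
```

View pics/z2.png

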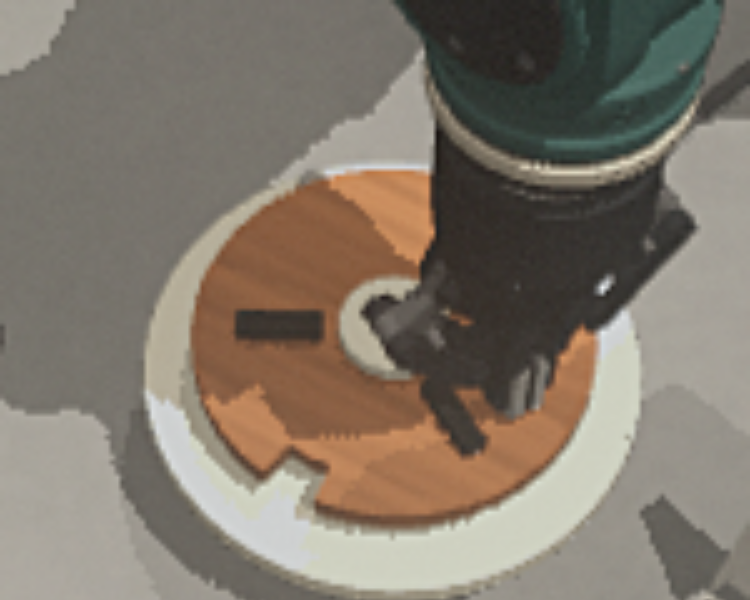

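View pics/wrist2.png

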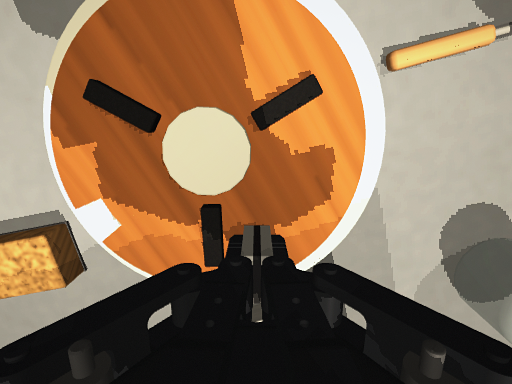

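Run:
```python
import numpy as np
np.set_printoptions(suppress=True)
R=.053;A0=106.2
for a0,n,st in((106.2,10,-4.5),(61.2,10,-4.5),(16.2,10,-3.5)):
    f=lambda a:R*np.array([np.cos(np.radians(a)),np.sin(np.radians(a))])
    print([ [float(x) for x in ((f(a0+st*i)-f(a0))/.5).round(4)] for i in range(1,n+1)]);print([round(st*i/360,4) for i in range(1,n+1)])
```

```text
[[0.0081, 0.002], [0.0163, 0.0034], [0.0246, 0.0041], [0.0329, 0.0042], [0.0412, 0.0036], [0.0494, 0.0023], [0.0575, 0.0005], [0.0655, -0.0021], [0.0732, -0.0052], [0.0806, -0.0089]]
[-0.0125, -0.025, -0.0375, -0.05, -0.0625, -0.075, -0.0875, -0.1, -0.1125, -0.125]
[[0.0071, -0.0043], [0.0139, -0.0091], [0.0203, -0.0145], [0.0262, -0.0203], [0.0317, -0.0266], [0.0366, -0.0333], [0.041, -0.0404], [0.0448, -0.0478], [0.0481, -0.0554], [0.0507, -0.0633]]
[-0.0125, -0.025, -0.0375, -0.05, -0.0625, -0.075, -0.0875, -0.1, -0.1125, -0.125]
[[0.0016, -0.0063], [0.0028, -0.0126], [0.0037, -0.019], [0.0041, -0.0255], [0.0042, -0.032], [0.0038, -0.0384], [0.0031, -0.0449], [0.002, -0.0512], [0.0005, -0.0575], [-0.0014, -0.0637]]
[-0.0097, -0.0194, -0.0292, -0.0389, -0.0486, -0.0583, -0.0681, -0.0778, -0.0875, -0.0972]
```

Emit:
{"method": "move_arm", "body": {
  "offset": [
    [0.0081,0.002,-0.003],
    [0.0163,0.0034,-0.003],
    [0.0246,0.0041,-0.003],
    [0.0329,0.0042,-0.003],
    [0.0412,0.0036,-0.003],
    [0.0494,0.0023,-0.003],
    [0.0575,0.0005,-0.003],
    [0.0655,-0.0021,-0.003],
    [0.0732,-0.0052,-0.003],
    [0.0806,-0.0089,-0.003]
  ],
  "turn": [
    [0,0,-0.0125],
    [0,0,-0.025],
    [0,0,-0.0375],
    [0,0,-0.05],
    [0,0,-0.0625],
    [0,0,-0.075],
    [0,0,-0.0875],
    [0,0,-0.1],
    [0,0,-0.1125],
    [0,0,-0.125]
  ]
}}

```text
t: 3.68
position: [0.6211, 0.1225, 0.0773]
tool_rot: [0.677, -0.205, 0.676, 0.205]
contact_force: [-0.1, 0.2, 0.6]
gripper_width: -0.0002
```

Run:
```python
from h import *
s=robot.observe();print(s["t"],s["position"],s["contact_force"],s["ft_torque"])
cv2.imwrite("pics/w3.png",viewer.get_image("wrist"))
```

```text
3.6833 [0.62109738 0.12253135 0.07734377] [-0.08805194  0.20958638  0.58927948] [ 0.31723667  0.0524089  -0.02911403]
```

View pics/w3.png

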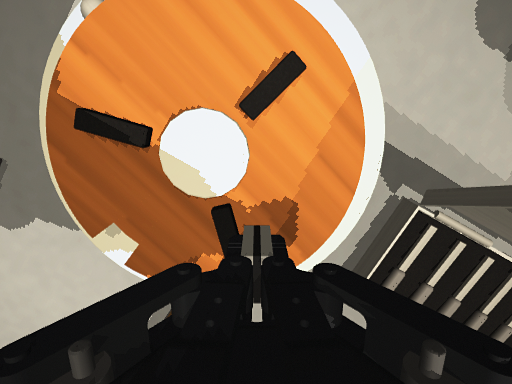

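Emit:
{"method": "move_arm", "body": {
  "offset": [
    [0.0071,-0.0043,0],
    [0.0139,-0.0091,0],
    [0.0203,-0.0145,0],
    [0.0262,-0.0203,0],
    [0.0317,-0.0266,0],
    [0.0366,-0.0333,0],
    [0.041,-0.0404,0],
    [0.0448,-0.0478,0],
    [0.0481,-0.0554,0],
    [0.0507,-0.0633,0]
  ],
  "turn": [
    [0,0,-0.0125],
    [0,0,-0.025],
    [0,0,-0.0375],
    [0,0,-0.05],
    [0,0,-0.0625],
    [0,0,-0.075],
    [0,0,-0.0875],
    [0,0,-0.1],
    [0,0,-0.1125],
    [0,0,-0.125]
  ]
}}

```text
t: 4.57
position: [0.6464, 0.0908, 0.0773]
tool_rot: [0.704, 0.069, 0.703, -0.068]
contact_force: [1.7, 1.3, -0.2]
gripper_width: 0.0
```

Emit:
{"method": "move_arm", "body": {
  "offset": [
    [0.0016,-0.0063,0],
    [0.0028,-0.0126,0],
    [0.0037,-0.019,0],
    [0.0041,-0.0255,0],
    [0.0042,-0.032,0],
    [0.0038,-0.0384,0],
    [0.0031,-0.0449,0],
    [0.002,-0.0512,0],
    [0.0005,-0.0575,0],
    [0.0005,-0.0575,0]
  ],
  "turn": [
    [0,0,-0.0097],
    [0,0,-0.0194],
    [0,0,-0.0292],
    [0,0,-0.0389],
    [0,0,-0.0486],
    [0,0,-0.0583],
    [0,0,-0.0681],
    [0,0,-0.0778],
    [0,0,-0.0875],
    [0,0,-0.0875]
  ]
}}

```text
t: 5.4
position: [0.6465, 0.0616, 0.0773]
tool_rot: [0.659, 0.257, 0.658, -0.257]
contact_force: [-0.1, -0.7, 0.2]
gripper_width: -0.0005
```

Run:
```python
from h import *
s=robot.observe();print(s["t"],s["position"],s["contact_force"],s["ft_torque"]);p=s["position"]-[.596,.0745,0];print(np.degrees(np.arctan2(p[1],p[0])),np.hypot(p[0],p[1]))
print({k:np.array(v).tolist() for k,v in viewer.camera_info("wrist").items() if k!="intrinsics"})
cv2.imwrite("pics/w4.png",viewer.get_image("wrist"));cv2.imwrite("pics/t4.png",viewer.get_image("top"))
```

```text
5.4 [0.64645537 0.06156694 0.07727884] [-0.08960859 -0.73895717  0.18171184] [ 0.01184168  0.01751897 -0.01637688]
-14.376898919312628 0.05208654650888
{'rvec': [-2.6527169698348954, -1.1633175763724635, -0.15454304979787112], 'tvec': [-0.4826193933502335, -0.4130093307823596, 0.11548305514920287]}
```

View pics/w4.png

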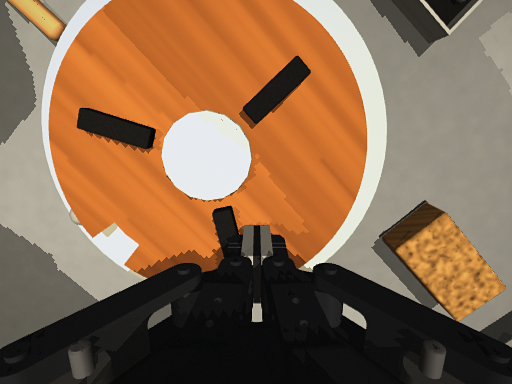

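View pics/t4.png

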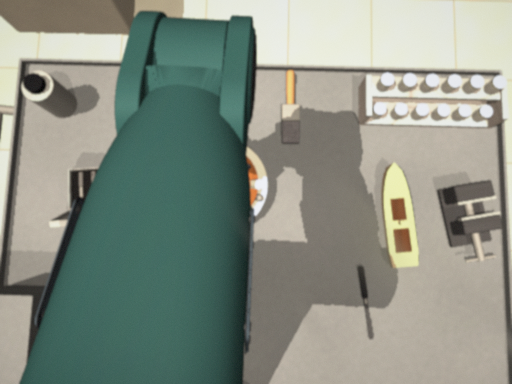

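```bash
cat >> h.py <<'E'
def wr(path,boss,pts,ci,down=0):
    c=ray("wrist",boss,.082-down,ci); print("c",c.round(4))
    for n,(uv,z) in pts.items():
        d=ray("wrist",uv,z,ci)-c; print(n,"r",np.hypot(*d[:2]).round(4),"ang",np.degrees(np.arctan2(d[1],d[0])).round(2))
E
python3 - <<'E'
from h import *
wr(None,(206.5,155.5),dict(s3=((116.5,128.5),.08),s2=((277,91),.08),key=((75,218),.064),notch=((113,247),.070)),viewer.camera_info("wrist"))
E
```

```text
c [0.5955 0.0751 0.082 ]
s3 r 0.0442 ang -148.84
s2 r 0.0444 ang 88.98
key r 0.0889 ang -106.83
notch r 0.0786 ang -89.39
```

Run:
```python
import numpy as np
R=.0525;a0=-14.4;f=lambda a:R*np.array([np.cos(np.radians(a)),np.sin(np.radians(a))])
for i in range(1,9): print(((f(a0-2.15*i)-f(a0))/.5).round(4),round(-2.15*i/360,4))
```

```text
[-0.0011 -0.0038] -0.006
[-0.0022 -0.0076] -0.0119
[-0.0036 -0.0113] -0.0179
[-0.005  -0.0149] -0.0239
[-0.0067 -0.0185] -0.0299
[-0.0084 -0.022 ] -0.0358
[-0.0103 -0.0255] -0.0418
[-0.0123 -0.0289] -0.0478
```

Emit:
{"method": "move_arm", "body": {
  "offset": [
    [-0.0011,-0.0038,0],
    [-0.0022,-0.0076,0],
    [-0.0036,-0.0113,0],
    [-0.005,-0.0149,0],
    [-0.0067,-0.0185,0],
    [-0.0084,-0.022,0],
    [-0.0103,-0.0255,0],
    [-0.0123,-0.0289,0],
    [-0.0123,-0.0289,0],
    [-0.0123,-0.0289,0]
  ],
  "turn": [
    [0,0,-0.006],
    [0,0,-0.0119],
    [0,0,-0.0179],
    [0,0,-0.0239],
    [0,0,-0.0299],
    [0,0,-0.0358],
    [0,0,-0.0418],
    [0,0,-0.0478],
    [0,0,-0.0478],
    [0,0,-0.0478]
  ]
}}

```text
t: 6.33
position: [0.6402, 0.0477, 0.0769]
tool_rot: [0.614, 0.351, 0.614, -0.351]
contact_force: [0.5, 0.4, 0.1]
gripper_width: -0.0001
```

Run:
```python
from h import *
s=robot.observe();print(s["t"],s["position"],s["contact_force"]);p=s["position"]-[.596,.0745,0];print(np.degrees(np.arctan2(p[1],p[0])),np.hypot(p[0],p[1]))
cv2.imwrite("pics/w5.png",viewer.get_image("wrist"))
```

```text
6.3333 [0.64016913 0.04769092 0.07691787] [0.49305008 0.40920677 0.05064713]
-31.256244999634806 0.05166854967274489
```

View pics/w5.png

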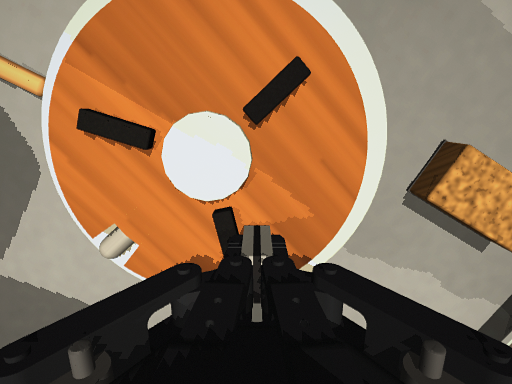

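Emit:
{"method": "move_arm", "body": {
  "offset": [
    [0.003,0.005,0],
    [0.006,0.01,0],
    [0.006,0.01,0.04],
    [0.006,0.01,0.1],
    [0.006,0.01,0.16],
    [0.006,0.01,0.22],
    [0.006,0.01,0.25],
    [0.006,0.01,0.25],
    [0.006,0.01,0.25]
  ],
  "turn": [
    [0,0,0],
    [0,0,0],
    [0,0,0],
    [0,0,0],
    [0,0,0],
    [0,0,0],
    [0,0,0],
    [0,0,0],
    [0,0,0]
  ]
}}

```text
t: 7.13
position: [0.6436, 0.0528, 0.2022]
tool_rot: [0.614, 0.352, 0.613, -0.352]
contact_force: [-0.4, 0.2, -0.3]
gripper_width: 0.0004
```

Run:
```python
from h import *
s=robot.observe();print(s["t"],s["position"],s["contact_force"])
im=viewer.get_image("wrist");cv2.imwrite("pics/w6.png",cv2.resize(im[0:280,80:400],(800,700),interpolation=cv2.INTER_CUBIC)[:600])
cv2.imwrite("pics/w6r.png",im)
```

```text
7.1333 [0.64357161 0.05280267 0.20218333] [-0.35537155  0.15241855 -0.33277263]
```

View pics/w6.png

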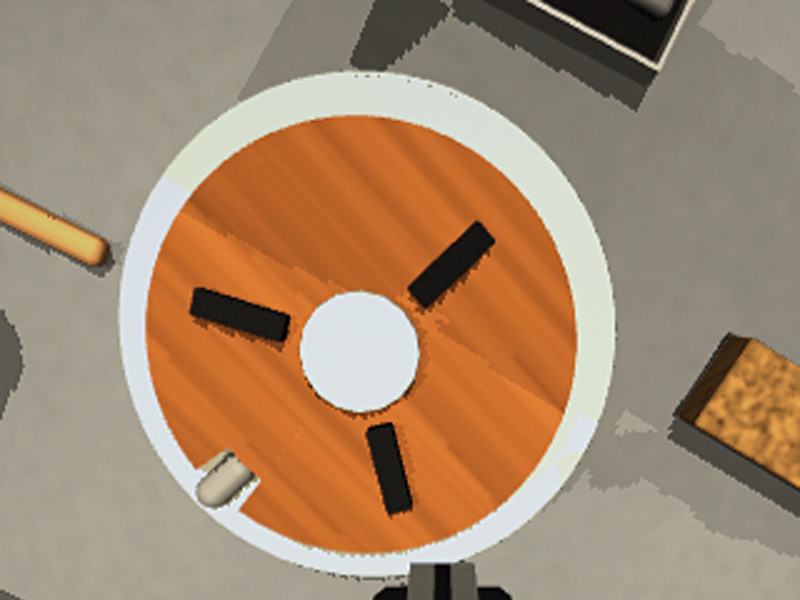

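Run:
```python
from h import *
ci=viewer.camera_info("wrist")
f=lambda x,y:((x+.5)/2.5+80-.5,(y+.5)/2.5-.5)
wr(None,f(360,352),dict(s3=(f(240,315),.08),s2=(f(451.5,265.5),.08),s1=(f(390,469),.082-.002),keyouter=(f(207,495),.060),key=(f(226,480),.064),
 n_left_edge=(f(197,470),.074),n_left_in=(f(226,452),.074),n_right_edge=(f(241,510),.074),n_right_in=(f(258,481),.074)),ci)
im=cv2.imread("pics/w6r.png");cv2.imwrite("pics/w6z.png",cv2.resize(im[170:215,145:200],(770,630),interpolation=cv2.INTER_CUBIC)[:600])
```

```text
c [0.5955 0.0747 0.082 ]
s3 r 0.0447 ang -166.5
s2 r 0.0444 ang 72.57
s1 r 0.0449 ang -47.09
keyouter r 0.0899 ang -107.97
key r 0.0779 ang -107.38
n_left_edge r 0.0798 ang -114.7
n_left_in r 0.066 ang -113.91
n_right_edge r 0.0793 ang -98.32
n_right_in r 0.0654 ang -99.66
```

View pics/w6z.png

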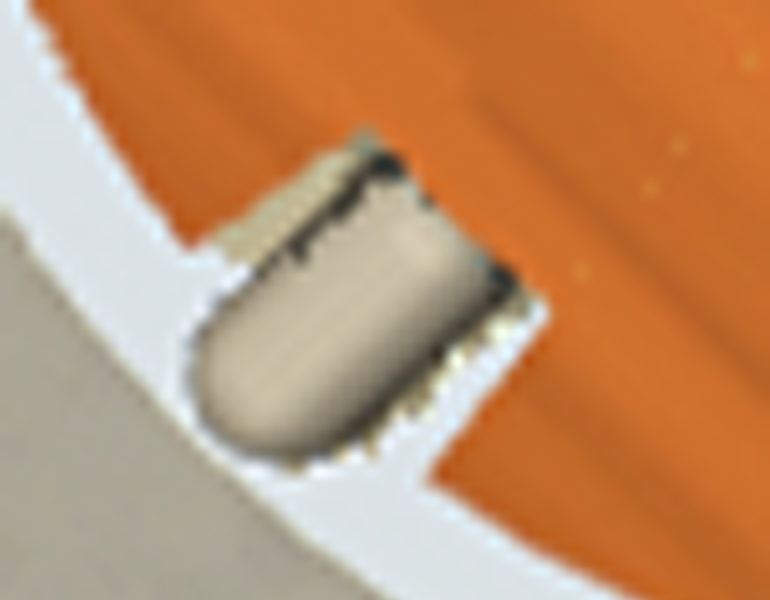

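Emit:
{"method": "move_arm", "body": {
  "offset": [
    [-0.0956,0.0436,0],
    [-0.0956,0.0436,0],
    [-0.0956,0.0436,-0.05],
    [-0.0956,0.0436,-0.11],
    [-0.0956,0.0436,-0.16],
    [-0.0956,0.0436,-0.2],
    [-0.0956,0.0436,-0.22],
    [-0.0956,0.0436,-0.23],
    [-0.0956,0.0436,-0.234],
    [-0.0956,0.0436,-0.234]
  ],
  "turn": [
    [0,0,0],
    [0,0,0],
    [0,0,0],
    [0,0,0],
    [0,0,0],
    [0,0,0],
    [0,0,0],
    [0,0,0],
    [0,0,0],
    [0,0,0]
  ]
}}

```text
t: 8.02
position: [0.5955, 0.0744, 0.085]
tool_rot: [0.613, 0.352, 0.613, -0.352]
contact_force: [-0.3, -0.0, -0.9]
gripper_width: 0.0001
```

Emit:
{"method": "move_arm", "body": {
  "offset": [
    [0,0,-0.004],
    [0,0,-0.008],
    [0,0,-0.012],
    [0,0,-0.016],
    [0,0,-0.02],
    [0,0,-0.024],
    [0,0,-0.028],
    [0,0,-0.03],
    [0,0,-0.03]
  ],
  "turn": [
    [0,0,0],
    [0,0,0],
    [0,0,0],
    [0,0,0],
    [0,0,0],
    [0,0,0],
    [0,0,0],
    [0,0,0],
    [0,0,0]
  ]
}}

```text
t: 8.77
position: [0.5959, 0.0744, 0.0703]
tool_rot: [0.614, 0.352, 0.613, -0.352]
contact_force: [2.0, 0.4, 2.7]
gripper_width: 0.0001
```

Emit:
{"method": "move_arm", "body": {
  "offset": [
    [0,0,-0.001],
    [0,0,-0.002],
    [0,0,-0.003],
    [0,0,-0.003]
  ],
  "turn": [
    [0,0,0],
    [0,0,0],
    [0,0,0],
    [0,0,0]
  ]
}}

```text
t: 9.1
position: [0.5962, 0.0743, 0.07]
tool_rot: [0.614, 0.353, 0.612, -0.352]
contact_force: [-3.5, -0.3, 21.8]
gripper_width: -0.0001
```

Firm stop at z = 0.070 with 22 N: seated. Withdrawing and checking.

Emit:
{"method": "move_arm", "body": {
  "offset": [
    [0,0,0.01],
    [0,0,0.05],
    [0,0,0.11],
    [0,0,0.18],
    [0,0,0.24],
    [0,0,0.28],
    [0,0,0.3],
    [0,0,0.3],
    [0,0,0.3]
  ],
  "turn": [
    [0,0,0],
    [0,0,0],
    [0,0,0],
    [0,0,0],
    [0,0,0],
    [0,0,0],
    [0,0,0],
    [0,0,0],
    [0,0,0]
  ]
}}

```text
t: 9.85
position: [0.5953, 0.0744, 0.2181]
tool_rot: [0.613, 0.352, 0.613, -0.352]
contact_force: [0.3, 0.4, 0.4]
gripper_width: -0.0
```

Run:
```python
from h import *
s=robot.observe();print(s["t"],s["position"],s["contact_force"])
im=viewer.get_image("wrist");cv2.imwrite("pics/w7.png",im)
im=viewer.get_image("scene");cv2.imwrite("pics/s7.png",im)
```

```text
9.85 [0.59532986 0.07436405 0.21807752] [0.31109839 0.41781228 0.42168242]
```

View pics/w7.png

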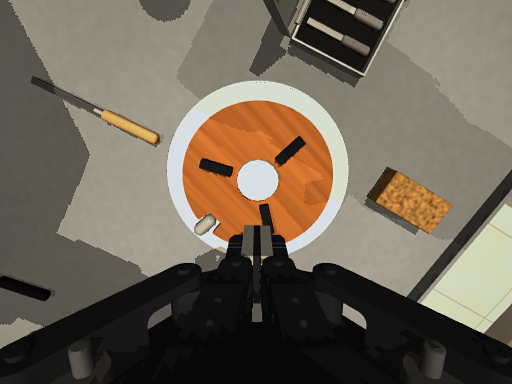

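View pics/s7.png

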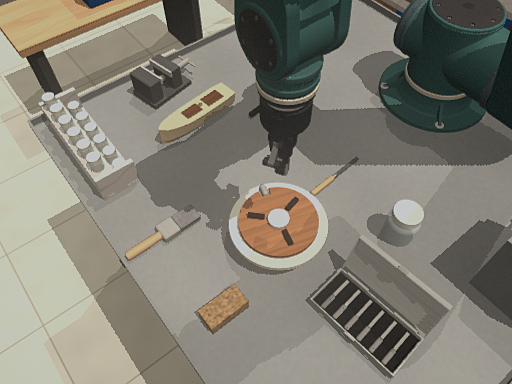

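Run:
```python
from h import *
im=cv2.imread("pics/s7.png");o=discs("scene",im,.012,(220,170,335,290))
print(o["boss"],[v[1:] for v in o["strip"]])
for z in(.070,.074,.082):print(z,proj("scene",(.596,.0746,z)))
d0=cv2.absdiff(im,cv2.imread("pics/scene0.png"))
wr(None,(258,180.5),dict(key=((205,224),.064),s3=((216.5,166.5),.068),s2=((290,150.5),.068)),viewer.camera_info("wrist"),.012)
robot.close_job()
```

```text
[(np.int32(333), array([278.27927928, 217.54054054]), array([0.59623449, 0.07481893, 0.07      ]))] [(array([291.29113924, 203.49367089]), array([0.55342299, 0.06474906, 0.068     ])), (array([255.22093023, 215.26744186]), array([0.62783586, 0.0412882 , 0.068     ])), (array([286.85393258, 236.86516854]), array([0.61045948, 0.11765819, 0.068     ]))]
0.07 [278.29926907 217.40354062]
0.074 [278.36678775 216.33528314]
0.082 [278.50334367 214.17474226]
c [0.5956 0.0747 0.07  ]
key r 0.0768 ang -108.88
s3 r 0.0449 ang -168.24
s2 r 0.0445 ang 73.71
the job is handed in; nothing more can be done
```

The disc is home on the turntable with the key in the notch, and I handed the job in at about 10 s.

**What I did:** I pushed strip1 with the closed fingertips and turned the disc about 127° clockwise, in one sweep with one look part-way. Then I checked the fit from above, pressed the boss down in the middle and withdrew straight up.

**Last checks:**
- **Before pressing:** the notch stood at about −107° and the key at about −107.6°, an offset of roughly 1 mm.
- **Pressing:** the push met a firm stop at TCP height 0.070 m with 22 N, which is the height given for fully home.
- **After withdrawing:** in the scene camera the boss lies at row 217.5. Fully home should give 217.4 and still riding on the key 214.2.
- **Notch and key:** by the strips the notch is at about −107°. My last, rougher reading of the key was −108.9°, which still puts them within about 2.5 mm of each other.
- **Contact:** the hand is about 15 cm clear, with about 0 N on it.
- **Other things on the cart:** by eye, in the last scene picture, they stand where they were and the case lid is still open. I did not measure them.

No check failed.

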